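# Unpin the marble dish and present it a quarter turn round

### The arm

A 6-joint arm with a two-finger parallel gripper is mounted at the origin on a cart in front of the work surface, level with it; the furniture and walls round the work are solid. World frame = base frame: x ahead of the robot, y to its left, z up, the work surface at z = 0. Lengths are in m, angles in degrees, forces in N, time in s.
With the tool pointing down it reaches from about 0.375 to 0.9 m from the base axis. Payload 3.1 kg.
Tool frame: the origin (TCP) lies on the centre line of the jaws, within the pads' length; the fingertips stand 25 mm ahead of it and the grasp point (between the pads) lies 6 mm ahead of it; z points along the fingers, y is the line along which they close (so a half turn about z gives the same grasp; the last joint's range is limited). The gripper opens to 87 mm and grips with 3 to 60 N. Pads are 19 mm wide; open, the fingers measure 117 mm over their backs; the gripper's body (75 mm by 190 mm) begins 51 mm behind the grasp point.
Start: joints at [54.975, 30.224, 82.088, -0, 67.689, -10.227], TCP at [0.262, 0.567, 0.248] pointing down, gripper open.
Joint ranges: [-176.69, 176.69], [-43.24, 126.21], [12.49, 139.97], [-82, 262], [0, 151.66], [-163.58, 163.58]. Speed limits (degrees/s): [159.86, 159.86, 180, 180, 180, 180].

### API

Orientations are given as a 3x3 rotation matrix whose columns are the frame's x, y, z axes.
In Python, from rig import * gives the robot as it stands.
- The arm moves only by the tool step_arm, never from a script. Its argument "steps" is a list of rows, each a list of 7 numbers: the shift along the tool's x, y, z normalised to -1 to 1, where 1 is 0.3 m, then the turn, a rotation vector about the tool's x, y, z normalised to -1 to 1, where 1 is 45 degrees, then the gripper's target within -1 to 1 (shut at 1, half-way at 0, fully open at -1). A call has 1 to 8 rows; each row is the pose to reach, as a shift and turn from the pose commanded when the call began, along the tool's axes at that moment; what a row does not reach only later rows make up. A row lasts 1/12 s, in which the tool goes at most 41.7 mm and 7.16 degrees, less where a joint would pass 70% of its speed; a pose out of reach is approached as far as the arm can. A call with a number of a shift or a turn outside -1 to 1 is refused whole. A call with a gripper value outside its range is refused whole. The fingers move at their own pace and stop on an object; the grip force is fixed at half the most. Time passes only in rows, so rows that repeat a pose let the fingers close. It gives the time, the measured TCP pose, the force, the opening and the grip force at its end, in the units of the state.
- read_state(): the state, without advancing time (a new reading comes with each control period).
- capture(name): name is "scene" or "top"; returns a dict with "image" (400x640x3 uint8, red, green, blue), "vertical_fov" (degrees; the focal length in pixels is half the picture's height over the tangent of half this angle, whatever the lens; pixels are square), "cx", "cy" (the principal point, pixels), "world_from_camera" (4x4, takes a point from camera to world coordinates). Camera axes: x right, y down, z forward; pixel columns grow to the right and rows downward; lengths in m; the calibration is good to about 2 mm. A picture is of the moment at which its call begins. There is no depth.
- hand_in(): hands the job in; it is judged then, once.
The state is a dict: "time_s": time; "joint_positions": joint angles; "qvel": joint speeds; "tau": joint torques, N m; "position": TCP position; "tcp_rot": TCP orientation; "force": force on the tool from outside, world axes, zero at the start; "moment": the same for the moment, N m; "opening": opening from 0.0 (shut) to 1.0 (fully open); "grasp_force": force on a finger pad.
Only numpy, scipy, OpenCV 4.12 (cv2) and the standard library are available. Lean on these libraries where they do the work, as an engineer would, in place of code of your own. Each camera call takes 0.05 s, during which the arm holds its last target. There are 200 camera calls.

### The job

Before the marble dish goes out with a parcel as a tilt tell-tale, do its handling check: draw the yellow-handled lock pin straight out of its bore, lay it in the open notch on the side of the stand and let go of it. Then take the dish by the black bar of its carrying arch, lift it straight up about 10 cm above its seat and give it a quarter turn, level and smoothly, so that its red tab points at the green post (which may be on either side) and the marble never leaves the painted ring. Finish while holding the dish there, still and level over the stand, marble in the middle; do not put it down or let go, and leave the other things on the table alone.

Things in the scene. Friction and masses are not known exactly. Their poses are not given: they have to be found in the camera images.
- stand: Fixed grey stand on the table, plate 145 x 195 x 8 mm, front edge at x -75 mm. Origin at table level under the middle of the round seat (top at z 32 mm) that carries the dish; z up, -x roughly toward the robot. In front an upright blue cheek (x -62 to -50 mm, 30 mm wide, top at z 57 mm) has a level 10 mm bore along x at y 0, z 45 mm
- notch (a point): Where the middle of the pin's shank lies when parked in the notch: a level groove along the stand's x in a blue block on the stand's -y side, open at the top and both ends (this point is at x -50, y -66, z 45 mm of the stand). Groove 40 mm long (x -70 to -30), 16 mm wide, floor 4 mm below this point, walls up to 10 mm above it. Axes as the stand's
- green_post: Fixed post with a green rounded top, 20 mm across, 40 mm high, on the stand's plate, 82 mm from the dish's centre line along the stand's y; which side (+y or -y) varies. Origin at its foot
- white_post: The same post in white, on the opposite side; it marks nothing
- pin_grip (a point): Centre of the lock pin's handle: a yellow lying cylinder, 16 mm thick, 44 mm long along the pin's x, parallel to the stand's x at the start. It sticks out of the stand's front, 93 mm from the stand's centre line, 44 mm above the table. The pin comes out along its own -x (45 mm or more) with almost no resistance. Pin 50 g, nearly all of it in the shank
- pin_shank (a point): Middle of the pin's steel shank, 8 mm thick, 40 mm long, 42 mm from the handle's centre along the pin's +x. At the start it lies loosely in the bores of the stand's cheek and of the dish's lug behind it, so that the dish cannot be lifted or turned. Axes as the pin's
- dish_bar (a point): Centre of the black grip bar of the dish's arch, the place to hold it: flat-sided, 120 mm long along the dish's y, 12 mm thick along its x, 20 mm high, right over the dish's centre; 30 mm free below it to the marble. 127 mm above the table at the start. The arch's two legs stand at y -57 and +57 mm. Axes as the dish's
- dish: White round shallow dish, 112 mm across, about 0.25 kg, loose on the seat. Origin: centre of its underside, z up, axes parallel to the stand's at the start. Its red tab sticks out along its -x, 53 to 71 mm from the centre, 38 mm up. A grey lug under it (x -46 to -16 mm) stands 4 mm behind the stand's cheek: lift it 35 mm or more before turning
- dish_middle (a point): Centre of the marble when it lies in the middle of the dish, 40 mm above the dish's underside. The inside slopes up at 8 degrees from the middle to a low rim; a ring of 25 mm radius is painted round the middle. Axes as the dish's
- marble_center (a point): Centre of the loose orange marble, 24 mm across, about 30 g, lying in the middle of the dish
- brown_roll: Roll of brown packing tape, 104 mm across, 48 mm high, a bystander
- sticker_roll: Roll of white stickers, 64 mm across, 38 mm high, a bystander
- orange_scissors: Scissors with orange handles, 179 mm long, lying flat, a bystander
- senbei_1: Flat snack pack, 122 x 96 x 9 mm, a bystander
Mind the look-alikes: they are no part of the job. Of the things shaped like the dish, the white one is meant.

How it is judged:
By the outcome, as a careful person would: the job done as asked, in the order asked, and still so for the second after the job is handed in, while the arm keeps its last pose, push and grip.
It also fails if it takes over 64 s, if anything falls off the work surface, if the arm or the gripper's body presses on something with over 40 N, if the wrist force passes 120 N, or if a joint passes its speed limit or range.

## Working session

There is one attempt and no reset: what is moved stays moved. The work goes in short steps, Python scripts to look and compute and a tool call to move; the robot and the scene stay as the last step left them, time stands still between calls to the robot, and variables do not carry over. Pictures are saved under pics/ and viewed, at most 10 in all, crops included, and the job is handed in when it is done.

Besides the shell and the picture viewer there is one more tool, called after "Request:" by a JSON object that holds its "method" and its "body", one argument or row to a line. step_arm: Moves the arm, as the interface text tells. Scaled input: -1 to 1 covers 0.3 m each way for a shift and 45 degrees each way for a turn. Its arguments: {"type":"object","properties":{"steps":{"type":"array"}},"required":["steps"]}

```bash
mkdir -p pics
cat > h.py <<'E'
from rig import *
import numpy as np, cv2
def snap(n,f):
    c=capture(n); cv2.imwrite('pics/'+f,c['image'][:,:,::-1]); np.save('pics/'+f+'.npy',c,allow_pickle=True); return c
def load(f): return np.load('pics/'+f+'.npy',allow_pickle=True).item()
def ray(c,u,v):
    f=200/np.tan(np.radians(c['vertical_fov'])/2); T=c['world_from_camera']
    d=T[:3,:3]@np.array([(u-c['cx'])/f,(v-c['cy'])/f,1]); return T[:3,3],d/np.linalg.norm(d)
def atz(c,u,v,z):
    o,d=ray(c,u,v); return o+d*(z-o[2])/d[2]
def tri(*m):
    A=np.zeros((3,3));b=np.zeros(3);L=[ray(*x) for x in m]
    for o,d in L: P=np.eye(3)-np.outer(d,d);A+=P;b+=P@o
    p=np.linalg.solve(A,b); return p,[np.linalg.norm(np.cross(p-o,d))*1000 for o,d in L]
def proj(c,p):
    f=200/np.tan(np.radians(c['vertical_fov'])/2);T=c['world_from_camera'];q=T[:3,:3].T@(np.array(p)-T[:3,3]);return q[:2]/q[2]*f+[c['cx'],c['cy']]
E
python3 - <<'E'
from h import *
np.set_printoptions(precision=3,suppress=True)
for n in('scene','top'):
    c=snap(n,n+'0.png');print(c['vertical_fov'],c['cx'],c['cy'],c['world_from_camera'])
print(read_state())
E
```

```text
55.158459037369745 316.871191482963 199.77547807049413 [[ 0.664 -0.5    0.556 -0.112]
 [-0.747 -0.447  0.491 -0.782]
 [ 0.003 -0.742 -0.671  0.976]
 [ 0.     0.     0.     1.   ]]
47.56192992767605 315.33772565715196 196.21933321644804 [[ 0.022 -0.989  0.147  0.355]
 [-1.    -0.022  0.002 -0.151]
 [ 0.001 -0.147 -0.989  1.646]
 [ 0.     0.     0.     1.   ]]
{'time_s': 0.1, 'joint_positions': array([ 54.973,  30.275,  82.147,  -0.002,  67.691, -10.226]), 'qvel': array([ 0.031, -0.198, -0.211,  0.009, -0.004,  0.013]), 'tau': array([  0.   , -44.098, -17.715,   0.063,   0.053,  -0.   ]), 'position': array([0.262, 0.567, 0.247]), 'tcp_rot': array([[-0.908,  0.419, -0.001],
       [ 0.419,  0.908, -0.002],
       [ 0.   , -0.002, -1.   ]]), 'force': array([-0.729, -0.343,  0.543]), 'moment': array([ 0.025, -0.019,  0.005]), 'grasp_force': 0.0, 'opening': 0.9962402008469986}
```

View pics/scene0.png

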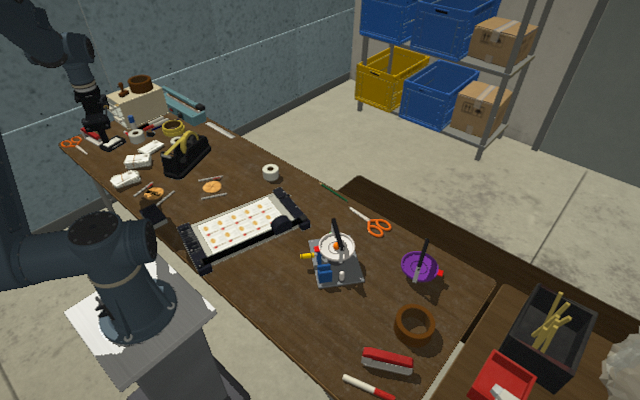

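View pics/top0.png

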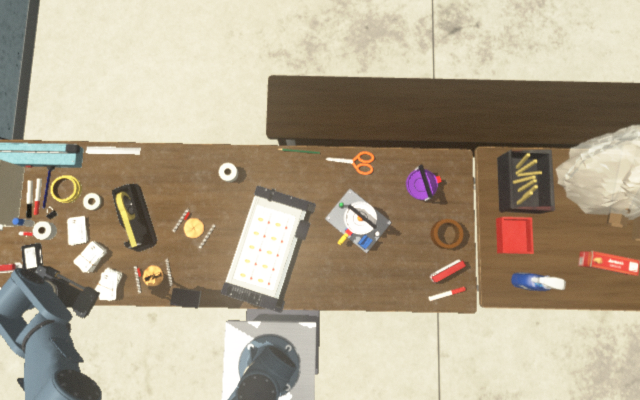

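The scene has two dishes. The white one is at scene (337,250) and top (361,217), with the yellow pin handle at scene (306,256). The purple one at scene (420,266) and top (423,183) is the look-alike. The white dish fits, since it is on the grey stand. I'll confirm in an enlarged crop.

Run:
```python
import cv2,numpy as np
a=cv2.imread('pics/scene0.png')[205:295,290:370];b=cv2.imread('pics/top0.png')[180:260,320:400]
a=cv2.resize(a,None,fx=5,fy=5,interpolation=cv2.INTER_CUBIC);b=cv2.resize(b,None,fx=5,fy=5,interpolation=cv2.INTER_CUBIC)
o=np.zeros((450,800,3),np.uint8);o[:450,:400]=a;o[:400,400:]=b;cv2.imwrite('pics/crop0.png',o)
```

```text
(no output)
```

View pics/crop0.png

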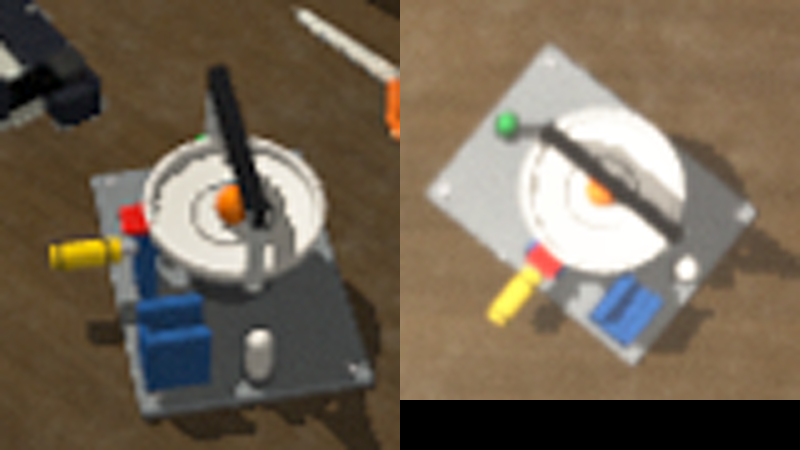

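The crop confirms it. The white dish, with its orange marble and red tab, sits on the grey stand. The green post is on the up-left side in the top view (506,124 in the crop), which is stand +y, and the notch block is on -y. Next I fit the pose.

```bash
cat > fit.py <<'E'
from h import *
from scipy.optimize import least_squares
np.set_printoptions(precision=4,suppress=True)
S=load('scene0.png');T=load('top0.png')
s=lambda x,y:(S,289.6+x/5,204.6+y/5); t=lambda x,y:(T,319.6+(x-400)/5,179.6+y/5)
P={'c-+':((-75,97.5,8),s(93,180),t(430,190)),'c--':((-75,-97.5,8),s(145,412),t(633,362)),'c+-':((70,-97.5,8),s(372,382),t(755,210)),
'c++':((70,97.5,8),t(547,45)),'green':((0,82,38),t(506,124)),'white':((0,-82,38),s(258,335),t(685,267)),
'handle':((-93,0,44),s(85,253),t(513,296)),'bar+':((0,60,137),s(218,70),t(548,130)),'bar-':((0,-60,137),s(258,210),t(677,235)),'marble':((0,0,72),)}
def W(q,p):
    c,n=np.cos(q[2]),np.sin(q[2]);p=np.array(p)/1000;return np.array([q[0]+c*p[0]-n*p[1],q[1]+n*p[0]+c*p[1],p[2]])
def R(q): return np.concatenate([proj(m[0],W(q,v[0]))-m[1:] for v in P.values() for m in v[1:]])
r=least_squares(R,[.5,-.25,-.7],loss='soft_l1')
if __name__=='__main__':
    print(r.x,np.degrees(r.x[2]));print(R(r.x).reshape(-1,2))
    for k,v in P.items():
        print(k,W(r.x,v[0]),*(tri(*v[1:]) if len(v)==3 else ()))
E
python3 fit.py
```

```text
[ 0.5174 -0.3053 -0.6696] -38.36456098681764
[[-0.7202 -1.2095]
 [-1.1902  0.5066]
 [-1.0235  0.1205]
 [ 0.256   0.6814]
 [ 0.2479 -0.7081]
 [ 0.885  -0.0232]
 [ 0.5845 -0.9146]
 [ 0.4722 -0.4862]
 [ 0.0367  1.8119]
 [ 0.6275  0.2139]
 [-0.1018  0.1588]
 [ 0.5747 -0.1864]
 [-0.5566 -1.2969]
 [-1.1323 -1.3838]
 [-0.0668 -0.3648]
 [ 1.0969  0.4187]]
c-+ [ 0.5191 -0.1823  0.008 ] [ 0.5206 -0.1859  0.0036] [np.float64(1.2309773427418835), np.float64(1.230977342741965)]
c-- [ 0.3981 -0.3352  0.008 ] [ 0.4013 -0.3352  0.005 ] [np.float64(0.9557701845400144), np.float64(0.9557701845398326)]
c+- [ 0.5118 -0.4252  0.008 ] [ 0.5127 -0.4235  0.0017] [np.float64(0.6307483583894614), np.float64(0.6307483583894341)]
c++ [ 0.6328 -0.2723  0.008 ]
green [ 0.5683 -0.241   0.038 ]
white [ 0.4665 -0.3696  0.038 ] [ 0.4675 -0.3672  0.0436] [np.float64(0.8798817972629028), np.float64(0.879881797262698)]
handle [ 0.4445 -0.2476  0.044 ] [ 0.4447 -0.2463  0.0433] [np.float64(1.1113103292845254), np.float64(1.111310329284319)]
bar+ [ 0.5547 -0.2582  0.137 ] [ 0.5507 -0.2627  0.137 ] [np.float64(0.8641304027113298), np.float64(0.8641304027112645)]
bar- [ 0.4802 -0.3523  0.137 ] [ 0.4826 -0.35    0.1314] [np.float64(0.8005554709914221), np.float64(0.8005554709913442)]
marble [ 0.5174 -0.3053  0.072 ]
```

```bash
cat > go.py <<'E'
# go.py: print shift/turn numbers for target TCP poses (x y z m, tool-y yaw deg), from the measured pose
from h import *
from scipy.spatial.transform import Rotation as Ro
import sys
np.set_printoptions(precision=4,suppress=True)
A=r'''stand x,y,yaw used by st()'''
Q=[0.5174,-0.3053,-38.4]
def st(x,y,z):  # stand mm -> world
    a=np.radians(Q[2]);return [Q[0]+(np.cos(a)*x-np.sin(a)*y)/1000,Q[1]+(np.sin(a)*x+np.cos(a)*y)/1000,z/1000]
def d(p,yaw,show=True):
    s=read_state();R0=np.array(s['tcp_rot']);a=np.radians(yaw)
    y=np.array([np.cos(a),np.sin(a),0]);z=np.array([0,0,-1.]);R=np.c_[np.cross(y,z),y,z]
    r=np.r_[R0.T@(np.array(p)-s['position'])/.3,Ro.from_matrix(R0.T@R).as_rotvec(degrees=True)/45]
    print(np.round(r,4));return r
E
python3 - <<'E'
from go import *
d([.42,.33,.25],65.2); d([.5,0.05,.25],55);d(st(-94,0,130),51.6)
E
```

```text
[-0.8099 -0.4955 -0.0104 -0.0025 -0.0004 -0.    ]
[-1.4435 -1.2309 -0.0092 -0.0025 -0.0002  0.2266]
[-1.6885 -2.2072  0.3927 -0.0025 -0.0001  0.3022]
```

Request:
{"method": "step_arm", "body": {
  "steps": [
    [-0.81, -0.5, -0.01, 0, 0, 0.15, -1],
    [-0.81, -0.5, -0.01, 0, 0, 0.15, -1],
    [-0.81, -0.5, -0.01, 0, 0, 0.15, -1],
    [-0.81, -0.5, -0.01, 0, 0, 0.15, -1],
    [-0.81, -0.5, -0.01, 0, 0, 0.15, -1],
    [-0.81, -0.5, -0.01, 0, 0, 0.15, -1],
    [-0.81, -0.5, -0.01, 0, 0, 0.15, -1],
    [-0.81, -0.5, -0.01, 0, 0, 0.15, -1]
  ]
}}

```text
time_s: 0.77
position: [0.4234, 0.3245, 0.2504]
tcp_rot: [[-0.849, 0.528, 0.002], [0.528, 0.849, -0.003], [-0.003, -0.001, -1.0]]
force: [-0.5, 0.6, -0.7]
opening: 1.0
grasp_force: 0.0
```

Run:
```python
from go import *
d([.5,0.05,.25],52);d(st(-94,0,130),51.6)
```

```text
[-0.7003 -0.6417  0.0039 -0.0015  0.0035  0.1356]
[-1.063  -1.5805  0.4061 -0.0015  0.0035  0.1445]
```

Request:
{"method": "step_arm", "body": {
  "steps": [
    [-0.7, -0.64, 0, 0, 0, 0.14, -1],
    [-0.7, -0.64, 0, 0, 0, 0.14, -1],
    [-0.7, -0.64, 0, 0, 0, 0.14, -1],
    [-0.7, -0.64, 0, 0, 0, 0.14, -1],
    [-0.7, -0.64, 0, 0, 0, 0.14, -1],
    [-0.7, -0.64, 0, 0, 0, 0.14, -1],
    [-0.7, -0.64, 0, 0, 0, 0.14, -1],
    [-0.7, -0.64, 0, 0, 0, 0.14, -1]
  ]
}}

```text
time_s: 1.43
position: [0.5009, 0.0507, 0.2506]
tcp_rot: [[-0.786, 0.618, 0.003], [0.618, 0.786, -0.003], [-0.004, -0.0, -1.0]]
force: [-0.3, 0.7, -0.2]
opening: 1.001
grasp_force: 0.0
```

Run:
```python
from go import *
d(st(-94,0,130),51.6)
```

```text
[-0.4617 -0.8974  0.404  -0.0005  0.0048  0.005 ]
```

Request:
{"method": "step_arm", "body": {
  "steps": [
    [-0.46, -0.9, 0.17, 0, 0.005, 0, -1],
    [-0.46, -0.9, 0.17, 0, 0.005, 0, -1],
    [-0.46, -0.9, 0.17, 0, 0.005, 0, -1],
    [-0.46, -0.9, 0.17, 0, 0.005, 0, -1],
    [-0.46, -0.9, 0.17, 0, 0.005, 0, -1],
    [-0.46, -0.9, 0.17, 0, 0.005, 0, -1],
    [-0.46, -0.9, 0.17, 0, 0.005, 0, -1],
    [-0.46, -0.9, 0.17, 0, 0.005, 0, -1]
  ]
}}

```text
time_s: 2.1
position: [0.4414, -0.246, 0.1987]
tcp_rot: [[-0.788, 0.616, -0.003], [0.616, 0.788, 0.001], [0.003, -0.001, -1.0]]
force: [-0.0, -0.2, -0.2]
opening: 1.001
grasp_force: 0.0
```

Run:
```python
from go import *
d(st(-94,0,130),51.6)
c=snap('scene','s1.png');p=[proj(c,st(*q)) for q in((-115,0,44),(-71,0,44))];print(p)
i=c['image'][190:310,250:410,::-1];t=snap('top','t1.png');j=t['image'][160:280,300:420,::-1]
o=np.hstack([cv2.resize(x,None,fx=2.8,fy=2.8,interpolation=cv2.INTER_CUBIC) for x in(i,j)]);print(o.shape);cv2.imwrite('pics/c1.png',o)
```

```text
[-0.0086  0.0025  0.2291 -0.0014 -0.0034  0.0087]
[array([299.5177, 256.2909]), array([313.4309, 254.4228])]
(336, 784, 3)
```

View pics/c1.png

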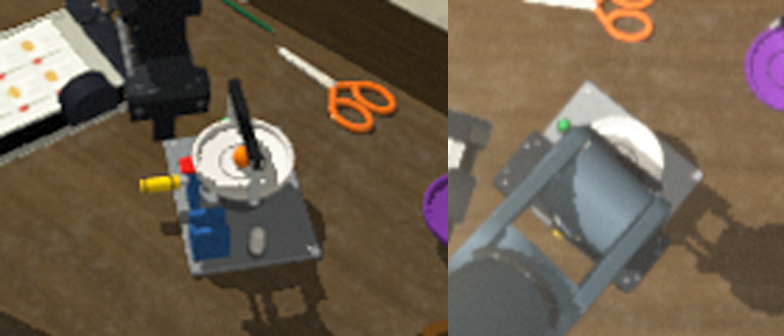

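The open gripper is over the handle (scene crop 160,185) with its long side across the pin, as wanted. I'll go down and close in stages.

Request:
{"method": "step_arm", "body": {
  "steps": [
    [-0.01, 0.003, 0.12, 0, -0.003, 0.01, -0.3],
    [-0.01, 0.003, 0.24, 0, -0.003, 0.01, 0],
    [-0.01, 0.003, 0.34, 0, -0.003, 0.01, 0],
    [-0.01, 0.003, 0.43, 0, -0.003, 0.01, 0],
    [-0.01, 0.003, 0.495, 0, -0.003, 0.01, 0.3],
    [-0.01, 0.003, 0.495, 0, -0.003, 0.01, 0.5],
    [-0.01, 0.003, 0.495, 0, -0.003, 0.01, 0.55],
    [-0.01, 0.003, 0.495, 0, -0.003, 0.01, 0.55]
  ]
}}

```text
time_s: 2.87
position: [0.4449, -0.2421, 0.052]
tcp_rot: [[-0.786, 0.619, -0.0], [0.619, 0.786, 0.0], [0.001, 0.0, -1.0]]
force: [-0.1, -0.3, 1.1]
opening: 0.478
grasp_force: 0.0
```

Request:
{"method": "step_arm", "body": {
  "steps": [
    [0, 0, 0, 0, 0, 0, 0.57],
    [0, 0, 0, 0, 0, 0, 0.59],
    [0, 0, 0, 0, 0, 0, 0.6]
  ]
}}

```text
time_s: 3.12
position: [0.4447, -0.2432, 0.0523]
tcp_rot: [[-0.785, 0.62, 0.001], [0.62, 0.785, -0.001], [-0.001, -0.0, -1.0]]
force: [0.3, 0.8, -0.3]
opening: 0.258
grasp_force: 0.1
```

Run:
```python
from go import *
s=read_state();print(s['position'],s['force'],s['moment'],s['opening']*87,s['grasp_force'])
d(st(-94,0,50),51.6)
c=snap('scene','s2.png');i=c['image'][220:280,270:350,::-1]
cv2.imwrite('pics/c2.png',cv2.resize(i,None,fx=9,fy=9,interpolation=cv2.INTER_CUBIC))
```

```text
[ 0.4447 -0.2432  0.0523] [ 0.3251  0.7508 -0.2754] [-0.0534  0.0408 -0.0468] 22.48789585699771 0.12019214686006308
[-0.0051 -0.0116  0.0077 -0.0002  0.0012  0.0024]
```

View pics/c2.png

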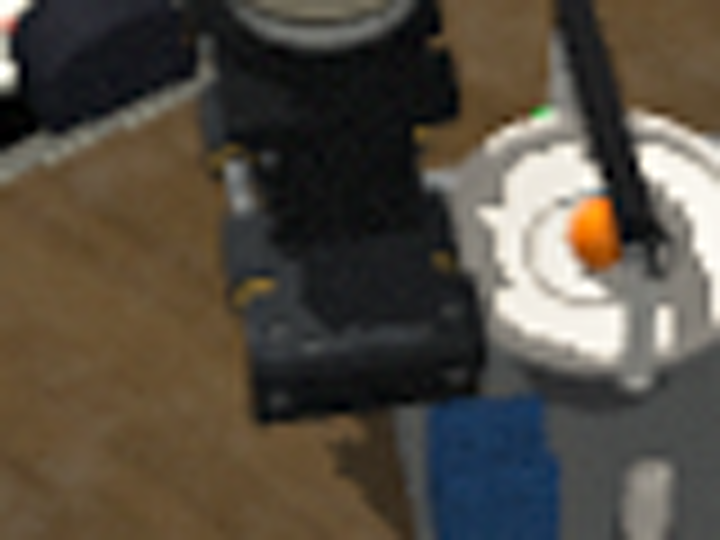

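The handle is hidden behind the gripper, so I correct the offset and close while watching the force.

Request:
{"method": "step_arm", "body": {
  "steps": [
    [-0.005, -0.01, 0.008, 0, 0, 0, 0.58],
    [-0.005, -0.01, 0.008, 0, 0, 0, 0.6],
    [-0.005, -0.01, 0.008, 0, 0, 0, 0.6]
  ]
}}

```text
time_s: 3.42
position: [0.4433, -0.2465, 0.0487]
tcp_rot: [[-0.784, 0.62, -0.001], [0.62, 0.784, 0.001], [0.001, -0.0, -1.0]]
force: [-0.9, -0.7, -0.6]
opening: 0.203
grasp_force: 0.0
```

Request:
{"method": "step_arm", "body": {
  "steps": [
    [0, 0, 0, 0, 0, 0, 0.63],
    [0, 0, 0, 0, 0, 0, 0.63]
  ]
}}

```text
time_s: 3.58
position: [0.4433, -0.2462, 0.0486]
tcp_rot: [[-0.785, 0.62, -0.001], [0.62, 0.785, 0.001], [0.002, -0.0, -1.0]]
force: [0.4, -0.8, -0.7]
opening: 0.189
grasp_force: 0.1
```

Request:
{"method": "step_arm", "body": {
  "steps": [
    [0, 0, 0, 0, 0, 0, 0.66],
    [0, 0, 0, 0, 0, 0, 0.8],
    [0, 0, 0, 0, 0, 0, 1]
  ]
}}

```text
time_s: 3.83
position: [0.4433, -0.2462, 0.0486]
tcp_rot: [[-0.785, 0.62, -0.001], [0.62, 0.785, 0.001], [0.002, -0.0, -1.0]]
force: [-1.5, -0.9, 0.1]
opening: 0.175
grasp_force: 29.9
```

Run:
```python
from go import *
s=read_state();print(s['position'],s['force'],s['moment'],s['opening']*87,s['grasp_force'],s['tcp_rot'])
```

```text
[ 0.4433 -0.2462  0.0486] [-1.4619 -0.8856  0.0934] [-0.1774  0.1505 -0.0816] 15.221266849124891 29.900680370628834 [[-0.7848  0.6197 -0.0014]
 [ 0.6197  0.7848  0.0009]
 [ 0.0016 -0.0002 -1.    ]]
```

Request:
{"method": "step_arm", "body": {
  "steps": [
    [0.02, 0, 0, 0, 0, 0, 1],
    [0.05, 0, 0, 0, 0, 0, 1],
    [0.09, 0, 0, 0, 0, 0, 1],
    [0.13, 0, 0, 0, 0, 0, 1],
    [0.17, 0, 0, 0, 0, 0, 1],
    [0.21, 0, 0, 0, 0, 0, 1],
    [0.24, 0, 0, 0, 0, 0, 1],
    [0.24, 0, 0, 0, 0, 0, 1]
  ]
}}

```text
time_s: 4.5
position: [0.384, -0.1987, 0.0487]
tcp_rot: [[-0.785, 0.62, -0.005], [0.62, 0.785, 0.005], [0.007, 0.0, -1.0]]
force: [-0.5, -0.0, -0.1]
opening: 0.168
grasp_force: 29.9
```

Run:
```python
from go import *
s=read_state();print(s['force'],s['moment'],s['opening']*87,s['grasp_force'])
c=snap('scene','s3.png');i=c['image'][200:300,260:380,::-1]
cv2.imwrite('pics/c3.png',cv2.resize(i,None,fx=6,fy=6,interpolation=cv2.INTER_CUBIC))
```

```text
[-0.5408 -0.005  -0.0873] [ 0.0091 -0.0011 -0.0405] 14.595073917407628 29.889797531068325
```

View pics/c3.png

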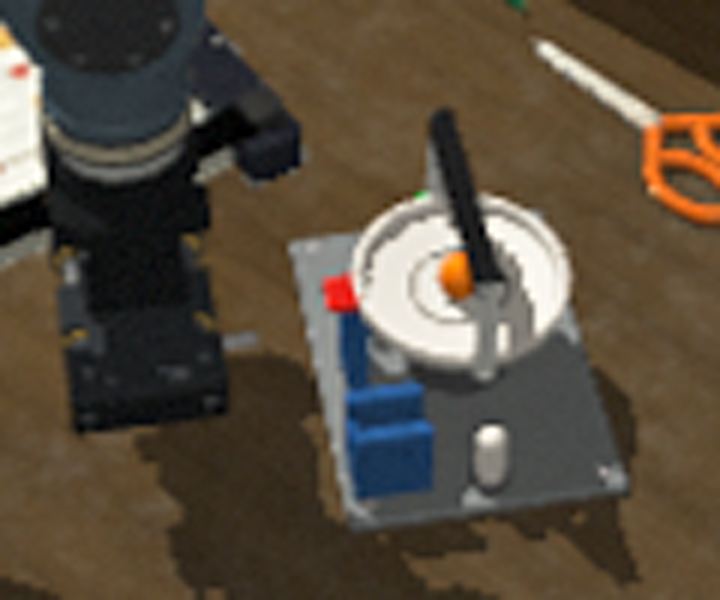

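The pin is out, with its shank tip at crop (255,338), and the marble is still centred at crop (457,275).

Run:
```python
from go import *
c=load('s3.png')
s=read_state();p=s['position']-s['tcp_rot'][:,0]*.0635;
for z in(.040,.044,.048): print(proj(c,[p[0],p[1],z]))
d(st(-97,-66,85),51.6);d(st(-97,-66,49.6),51.6)
```

```text
[302.6795 256.5525]
[302.6518 255.73  ]
[302.624  254.9038]
[-0.2376 -0.2219 -0.1218  0.0002 -0.005   0.0024]
[-0.238  -0.2219 -0.0038  0.0002 -0.005   0.0024]
```

Request:
{"method": "step_arm", "body": {
  "steps": [
    [0, 0, -0.06, 0, 0, 0, 1],
    [0, -0.03, -0.122, 0, 0, 0, 1],
    [-0.06, -0.1, -0.122, 0, -0.002, 0, 1],
    [-0.12, -0.17, -0.122, 0, -0.005, 0, 1],
    [-0.18, -0.21, -0.122, 0, -0.005, 0.002, 1],
    [-0.22, -0.222, -0.122, 0, -0.005, 0.002, 1],
    [-0.238, -0.222, -0.122, 0, -0.005, 0.002, 1],
    [-0.238, -0.222, -0.122, 0, -0.005, 0.002, 1]
  ]
}}

```text
time_s: 5.22
position: [0.403, -0.2998, 0.0854]
tcp_rot: [[-0.783, 0.622, 0.004], [0.622, 0.783, -0.004], [-0.005, -0.0, -1.0]]
force: [-0.5, 0.7, -0.4]
opening: 0.173
grasp_force: 29.9
```

Run:
```python
from go import *
d(st(-97,-66,51),51.6)
c=snap('scene','s4.png');i=c['image'][200:300,260:380,::-1]
for q in ((-70,-66,41),(-30,-66,41),(-32,-66,79),(-70,-58,55),(-70,-74,55),(-30,-58,55),(-30,-74,55)): print(q,(proj(c,st(*q))-[260,200])*6)
cv2.imwrite('pics/c4.png',cv2.resize(i,None,fx=6,fy=6,interpolation=cv2.INTER_CUBIC))
```

```text
[ 0.0136  0.0025  0.1145 -0.0006  0.0067 -0.0007]
(-70, -66, 41) [344.4536 430.7106]
(-30, -66, 41) [422.5332 419.7436]
(-32, -66, 79) [420.636  372.6416]
(-70, -58, 55) [341.7877 400.7424]
(-70, -74, 55) [347.3824 426.2126]
(-30, -58, 55) [420.1193 389.877 ]
(-30, -74, 55) [426.4885 415.1201]
```

View pics/c4.png

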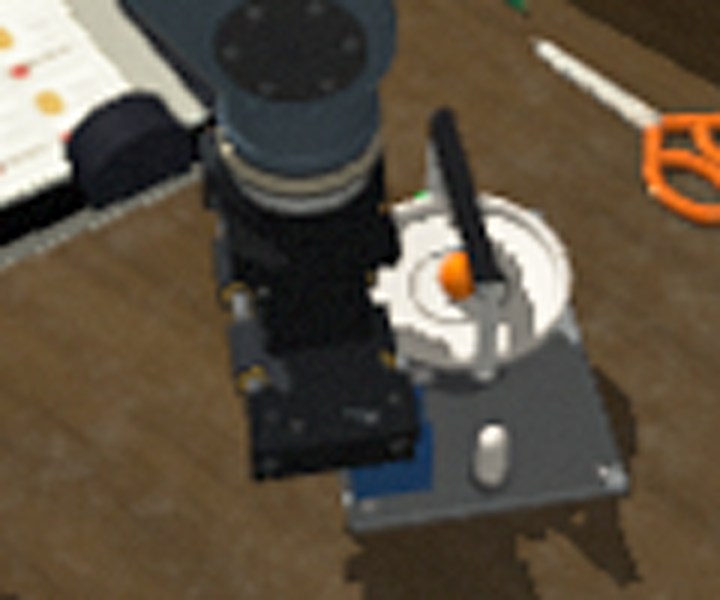

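The pin is held over the groove. The near groove edge at c3 (350,428) matches the predicted (347,426). I'll lower it.

Request:
{"method": "step_arm", "body": {
  "steps": [
    [0.013, 0.002, 0.0, 0, 0.006, 0, 1],
    [0.013, 0.002, 0.03, 0, 0.006, 0, 1],
    [0.013, 0.002, 0.06, 0, 0.006, 0, 1],
    [0.013, 0.002, 0.085, 0, 0.006, 0, 1],
    [0.013, 0.002, 0.105, 0, 0.006, 0, 1],
    [0.013, 0.002, 0.114, 0, 0.006, 0, 1],
    [0.013, 0.002, 0.114, 0, 0.006, 0, 1]
  ]
}}

```text
time_s: 5.85
position: [0.3986, -0.2947, 0.05]
tcp_rot: [[-0.784, 0.621, -0.003], [0.621, 0.784, 0.003], [0.005, 0.0, -1.0]]
force: [-0.8, 0.9, -0.5]
opening: 0.17
grasp_force: 29.9
```

Run:
```python
from go import *
d(st(-97,-66,49.6),51.6);s=read_state();print(s['force'],s['moment'])
```

```text
[-0.009  -0.0018  0.0012  0.0005 -0.0058  0.0003]
[-0.8326  0.8786 -0.5203] [ 0.0171 -0.0145  0.0435]
```

Request:
{"method": "step_arm", "body": {
  "steps": [
    [-0.004, -0.002, 0.003, 0, -0.003, 0, 1],
    [-0.004, -0.002, 0.003, 0, -0.003, 0, 0.6],
    [-0.004, -0.002, 0.003, 0, -0.003, 0, 0.5],
    [-0.004, -0.002, 0.003, 0, -0.003, 0, 0.2],
    [-0.004, -0.002, 0.003, 0, -0.003, 0, 0.1],
    [-0.004, -0.002, 0.003, 0, -0.003, 0, 0.1]
  ]
}}

```text
time_s: 6.35
position: [0.3997, -0.2966, 0.0504]
tcp_rot: [[-0.784, 0.621, 0.0], [0.621, 0.784, -0.0], [-0.001, -0.0, -1.0]]
force: [-0.8, -0.3, -0.5]
opening: 0.389
grasp_force: 0.0
```

Request:
{"method": "step_arm", "body": {
  "steps": [
    [0, 0, -0.04, 0, 0, 0, 0.1],
    [0, 0, -0.12, 0, 0, 0, 0],
    [0, 0, -0.24, 0, 0, 0, -0.3],
    [0, 0, -0.36, 0, 0, 0, -0.6],
    [0, 0, -0.48, 0, 0, 0, -1],
    [0, 0, -0.55, 0, 0, 0, -1],
    [0.2, 0, -0.55, 0, 0, 0, -1],
    [0.2, 0, -0.55, 0, 0, 0, -1]
  ]
}}

```text
time_s: 7.02
position: [0.3509, -0.2574, 0.2166]
tcp_rot: [[-0.784, 0.62, 0.0], [0.62, 0.784, -0.0], [-0.0, -0.0, -1.0]]
force: [-1.4, 0.7, -0.7]
opening: 0.865
grasp_force: 0.0
```

Run:
```python
from go import *
c=snap('scene','s5.png');i=c['image'][200:300,260:380,::-1]
d(st(0,0,210),-38.4)
cv2.imwrite('pics/c5.png',cv2.resize(i,None,fx=6,fy=6,interpolation=cv2.INTER_CUBIC))
```

```text
[-0.5504  0.216   0.0141 -0.0062 -0.0086  2.001 ]
```

View pics/c5.png

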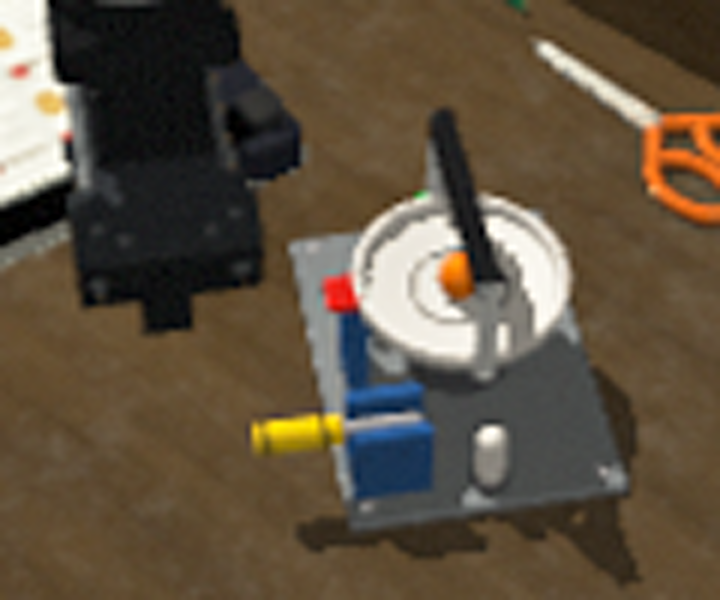

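The pin lies in the groove, with its shank at crop (345–425, 420). The marble is still centred. Now I go above the bar.

Request:
{"method": "step_arm", "body": {
  "steps": [
    [-0.3, 0.11, 0, 0, 0, 1, -1],
    [-0.3, 0.11, 0, 0, 0, 1, -1],
    [-0.3, 0.11, 0, 0, 0, 1, -1],
    [-0.3, 0.11, 0, 0, 0, 1, -1],
    [-0.3, 0.11, 0, 0, 0, 1, -1],
    [-0.3, 0.11, 0, 0, 0, 1, -1],
    [-0.3, 0.11, 0, 0, 0, 1, -1],
    [-0.3, 0.11, 0, 0, 0, 1, -1]
  ]
}}

```text
time_s: 7.73
position: [0.4436, -0.2891, 0.215]
tcp_rot: [[-0.115, 0.993, -0.0], [0.993, 0.115, 0.0], [0.0, -0.0, -1.0]]
force: [-0.6, -0.3, -0.1]
opening: 0.999
grasp_force: 0.0
```

Run:
```python
from go import *
d(st(0,0,210),-38.4)
```

```text
[-0.082   0.238   0.0165 -0.0003 -0.0002  0.9998]
```

Request:
{"method": "step_arm", "body": {
  "steps": [
    [-0.082, 0.238, 0.016, 0, 0, 1, -1],
    [-0.082, 0.238, 0.016, 0, 0, 1, -1],
    [-0.082, 0.238, 0.016, 0, 0, 1, -1],
    [-0.082, 0.238, 0.016, 0, 0, 1, -1],
    [-0.082, 0.238, 0.016, 0, 0, 1, -1],
    [-0.082, 0.238, 0.016, 0, 0, 1, -0.5],
    [-0.082, 0.238, 0.016, 0, 0, 1, -0.3],
    [-0.082, 0.238, 0.016, 0, 0, 1, -0.3]
  ]
}}

```text
time_s: 8.4
position: [0.5173, -0.3054, 0.2102]
tcp_rot: [[0.62, 0.784, -0.0], [0.784, -0.62, 0.0], [-0.0, -0.0, -1.0]]
force: [0.2, -0.1, -0.1]
opening: 0.848
grasp_force: 0.0
```

Run:
```python
from go import *
d(st(0,0,210),-38.4);d(st(0,0,134),-38.4)
```

```text
[ 0.0003  0.0001  0.0005 -0.0004  0.      0.0011]
[ 0.0003  0.0002  0.2538 -0.0004  0.      0.0011]
```

Request:
{"method": "step_arm", "body": {
  "steps": [
    [0, 0, 0.05, 0, 0, 0, -0.2],
    [0, 0, 0.12, 0, 0, 0, 0],
    [0, 0, 0.18, 0, 0, 0, 0.2],
    [0, 0, 0.23, 0, 0, 0, 0.3],
    [0, 0, 0.253, 0, 0, 0, 0.4],
    [0, 0, 0.253, 0, 0, 0, 0.5],
    [0, 0, 0.253, 0, 0, 0, 0.55],
    [0, 0, 0.253, 0, 0, 0, 0.58]
  ]
}}

```text
time_s: 9.07
position: [0.518, -0.3059, 0.1354]
tcp_rot: [[0.621, 0.784, 0.001], [0.784, -0.621, -0.001], [-0.0, 0.002, -1.0]]
force: [-0.9, -0.1, 0.5]
opening: 0.263
grasp_force: 0.0
```

Request:
{"method": "step_arm", "body": {
  "steps": [
    [0, 0, 0, 0, 0, 0, 0.6],
    [0, 0, 0, 0, 0, 0, 0.62],
    [0, 0, 0, 0, 0, 0, 0.64],
    [0, 0, 0, 0, 0, 0, 0.66]
  ]
}}

```text
time_s: 9.4
position: [0.5176, -0.3056, 0.135]
tcp_rot: [[0.621, 0.784, 0.001], [0.784, -0.621, -0.001], [-0.0, 0.001, -1.0]]
force: [-0.2, 0.1, -0.5]
opening: 0.18
grasp_force: 0.0
```

Run:
```python
from go import *
s=read_state();print(s['position'],s['force'],s['moment'],s['opening']*87,s['grasp_force'])
d(st(0,0,133),-38.4)
c=snap('scene','s6.png');i=c['image'][200:290,290:390,::-1]
for q in((0,60,127),(0,-60,127),(0,0,127)):print((proj(c,st(*q))-[290,200])*7)
cv2.imwrite('pics/c6.png',cv2.resize(i,None,fx=7,fy=6,interpolation=cv2.INTER_CUBIC))
```

```text
[ 0.5176 -0.3056  0.135 ] [-0.2475  0.0968 -0.5174] [-0.0819  0.1043 -0.0044] 15.646445320411644 0.0
[ 0.0004 -0.001   0.0066  0.0012  0.0001  0.0004]
[297.868  137.0911]
[356.7138 339.6799]
[326.1735 234.5386]
```

View pics/c6.png

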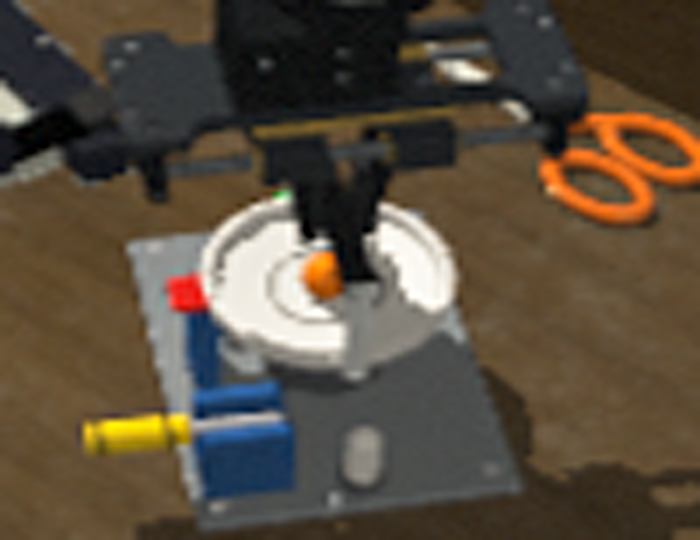

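The bar lies between the fingers at crop (345,220), and the marble is centred at (322,275). I'll close gently.

Request:
{"method": "step_arm", "body": {
  "steps": [
    [0, -0.001, 0.005, 0, 0, 0, 0.67],
    [0, -0.001, 0.005, 0, 0, 0, 0.69],
    [0, -0.001, 0.005, 0, 0, 0, 0.71],
    [0, -0.001, 0.005, 0, 0, 0, 0.725]
  ]
}}

```text
time_s: 9.78
position: [0.5168, -0.3049, 0.1328]
tcp_rot: [[0.621, 0.784, -0.001], [0.784, -0.621, 0.001], [-0.0, -0.001, -1.0]]
force: [0.0, 0.0, 1.8]
opening: 0.143
grasp_force: 0.5
```

Request:
{"method": "step_arm", "body": {
  "steps": [
    [0, 0, 0, 0, 0, 0, 0.735],
    [0, 0, 0, 0, 0, 0, 0.745],
    [0, 0, 0, 0, 0, 0, 0.755]
  ]
}}

```text
time_s: 10.03
position: [0.5168, -0.3049, 0.1328]
tcp_rot: [[0.621, 0.784, -0.001], [0.784, -0.621, 0.001], [-0.0, -0.001, -1.0]]
force: [0.0, 1.9, 0.7]
opening: 0.132
grasp_force: 30.0
```

Request:
{"method": "step_arm", "body": {
  "steps": [
    [0, 0, 0, 0, 0, 0, 1],
    [0, 0, 0, 0, 0, 0, 1],
    [0, 0, -0.004, 0, 0, 0, 1],
    [0, 0, -0.015, 0, 0, 0, 1],
    [0, 0, -0.032, 0, 0, 0, 1],
    [0, 0, -0.049, 0, 0, 0, 1],
    [0, 0, -0.06, 0, 0, 0, 1],
    [0, 0, -0.064, 0, 0, 0, 1]
  ]
}}

```text
time_s: 10.7
position: [0.5177, -0.3057, 0.1532]
tcp_rot: [[0.621, 0.784, 0.002], [0.784, -0.621, -0.001], [-0.0, 0.002, -1.0]]
force: [-0.5, 0.2, -2.4]
opening: 0.134
grasp_force: 30.0
```

```bash
cat > chk.py <<'E'
from go import *
s=read_state();print(s['time_s'],s['position'],s['force'],s['moment'],s['opening']*87,s['grasp_force']);print(s['tcp_rot'])
import sys
c=snap('scene',sys.argv[1]);im=c['image'].astype(int)
m=((im[...,0]>190)&(im[...,1]>70)&(im[...,1]<150)&(im[...,2]<80)).astype(np.uint8)
n,l,st_,ce=cv2.connectedComponentsWithStats(m)
g=proj(c,s['position']+np.array([0,0,-.061]));print('middle proj',g)
for k in range(1,n):
    if np.linalg.norm(ce[k]-g)<25:print('marble',ce[k],st_[k])
E
python3 chk.py s7.png
```

```text
10.7 [ 0.5177 -0.3057  0.1532] [-0.4571  0.1756 -2.4157] [-0.0955  0.0921  0.0286] 11.658124646682825 29.99907150864601
[[ 0.621   0.7838  0.0015]
 [ 0.7838 -0.621  -0.0013]
 [-0.0001  0.002  -1.    ]]
middle proj [336.3121 241.2557]
marble [335.7143 240.3571] [334 238   5   5  14]
marble [318. 241.] [318 241   1   1   1]
marble [315. 246.] [315 246   1   1   1]
```

The dish is free and carried, with the marble centred. I continue the smooth lift.

Request:
{"method": "step_arm", "body": {
  "steps": [
    [0, 0, -0.003, 0, 0, 0, 1],
    [0, 0, -0.01, 0, 0, 0, 1],
    [0, 0, -0.022, 0, 0, 0, 1],
    [0, 0, -0.039, 0, 0, 0, 1],
    [0, 0, -0.059, 0, 0, 0, 1],
    [0, 0, -0.082, 0, 0, 0, 1],
    [0, 0, -0.107, 0, 0, 0, 1],
    [0, 0, -0.133, 0, 0, 0, 1]
  ]
}}

```text
time_s: 11.42
position: [0.5172, -0.3053, 0.193]
tcp_rot: [[0.621, 0.784, 0.0], [0.784, -0.621, -0.0], [-0.0, 0.0, -1.0]]
force: [-0.0, -0.5, -4.2]
opening: 0.138
grasp_force: 30.0
```

Request:
{"method": "step_arm", "body": {
  "steps": [
    [0, 0, -0.026, 0, 0, 0, 1],
    [0, 0, -0.051, 0, 0, 0, 1],
    [0, 0, -0.074, 0, 0, 0, 1],
    [0, 0, -0.094, 0, 0, 0, 1],
    [0, 0, -0.111, 0, 0, 0, 1],
    [0, 0, -0.123, 0, 0, 0, 1],
    [0, 0, -0.13, 0, 0, 0, 1],
    [0, 0, -0.132, 0, 0, 0, 1]
  ]
}}

```text
time_s: 12.08
position: [0.5172, -0.3053, 0.232]
tcp_rot: [[0.621, 0.784, 0.0], [0.784, -0.621, -0.0], [-0.0, 0.0, -1.0]]
force: [0.5, 0.3, -4.0]
opening: 0.134
grasp_force: 30.0
```

```bash
python3 chk.py s8.png; python3 -c "
from go import *
d(st(0,0,233),-128.4)"
```

```text
12.0833 [ 0.5172 -0.3053  0.232 ] [ 0.5444  0.315  -4.0377] [-0.1058  0.1136  0.0211] 11.632920701633186 29.9988872744143
[[ 0.621   0.7838  0.0003]
 [ 0.7838 -0.621  -0.0003]
 [-0.      0.0004 -1.    ]]
middle proj [337.123  223.3106]
marble [336.7143 222.2143] [335 220   5   5  14]
[ 0.0005  0.0008 -0.0042  0.0001 -0.      2.0003]
```

Request:
{"method": "step_arm", "body": {
  "steps": [
    [0, 0, 0, 0, 0, 0.003, 1],
    [0, 0, 0, 0, 0, 0.012, 1],
    [0, 0, 0, 0, 0, 0.028, 1],
    [0, 0, 0, 0, 0, 0.049, 1],
    [0, 0, 0, 0, 0, 0.076, 1],
    [0, 0, 0, 0, 0, 0.109, 1],
    [0, 0, 0, 0, 0, 0.147, 1],
    [0, 0, 0, 0, 0, 0.191, 1]
  ]
}}

```text
time_s: 12.8
position: [0.5171, -0.3052, 0.2315]
tcp_rot: [[0.733, 0.68, -0.0], [0.68, -0.733, 0.0], [-0.0, -0.0, -1.0]]
force: [1.4, -0.1, -2.9]
opening: 0.132
grasp_force: 30.0
```

Request:
{"method": "step_arm", "body": {
  "steps": [
    [0, 0, 0, 0, 0, 0.048, 1],
    [0, 0, 0, 0, 0, 0.102, 1],
    [0, 0, 0, 0, 0, 0.16, 1],
    [0, 0, 0, 0, 0, 0.221, 1],
    [0, 0, 0, 0, 0, 0.287, 1],
    [0, 0, 0, 0, 0, 0.355, 1],
    [0, 0, 0, 0, 0, 0.426, 1],
    [0, 0, 0, 0, 0, 0.5, 1]
  ]
}}

```text
time_s: 13.47
position: [0.5171, -0.3052, 0.2315]
tcp_rot: [[0.938, 0.347, -0.0], [0.347, -0.938, 0.0], [-0.0, -0.0, -1.0]]
force: [-0.5, -0.5, -3.6]
opening: 0.136
grasp_force: 30.0
```

Request:
{"method": "step_arm", "body": {
  "steps": [
    [0, 0, 0, 0, 0, 0.076, 1],
    [0, 0, 0, 0, 0, 0.153, 1],
    [0, 0, 0, 0, 0, 0.231, 1],
    [0, 0, 0, 0, 0, 0.309, 1],
    [0, 0, 0, 0, 0, 0.388, 1],
    [0, 0, 0, 0, 0, 0.465, 1],
    [0, 0, 0, 0, 0, 0.542, 1],
    [0, 0, 0, 0, 0, 0.618, 1]
  ]
}}

```text
time_s: 14.13
position: [0.5171, -0.3052, 0.2315]
tcp_rot: [[0.991, -0.131, -0.0], [-0.131, -0.991, 0.0], [-0.0, -0.0, -1.0]]
force: [-0.1, 0.7, -2.5]
opening: 0.133
grasp_force: 30.0
```

Request:
{"method": "step_arm", "body": {
  "steps": [
    [0, 0, 0, 0, 0, 0.074, 1],
    [0, 0, 0, 0, 0, 0.145, 1],
    [0, 0, 0, 0, 0, 0.213, 1],
    [0, 0, 0, 0, 0, 0.279, 1],
    [0, 0, 0, 0, 0, 0.34, 1],
    [0, 0, 0, 0, 0, 0.398, 1],
    [0, 0, 0, 0, 0, 0.452, 1],
    [0, 0, 0, 0, 0, 0.5, 1]
  ]
}}

```text
time_s: 14.8
position: [0.5171, -0.3052, 0.2316]
tcp_rot: [[0.866, -0.5, -0.0], [-0.5, -0.866, 0.0], [-0.0, 0.0, -1.0]]
force: [0.4, -0.3, -2.9]
opening: 0.136
grasp_force: 30.0
```

Request:
{"method": "step_arm", "body": {
  "steps": [
    [0, 0, 0, 0, 0, 0.044, 1],
    [0, 0, 0, 0, 0, 0.082, 1],
    [0, 0, 0, 0, 0, 0.115, 1],
    [0, 0, 0, 0, 0, 0.142, 1],
    [0, 0, 0, 0, 0, 0.163, 1],
    [0, 0, 0, 0, 0, 0.179, 1],
    [0, 0, 0, 0, 0, 0.188, 1],
    [0, 0, 0, 0, 0, 0.191, 1]
  ]
}}

```text
time_s: 15.47
position: [0.5171, -0.3052, 0.2316]
tcp_rot: [[0.784, -0.621, -0.0], [-0.621, -0.784, 0.0], [-0.0, 0.0, -1.0]]
force: [-0.7, 0.1, -3.0]
opening: 0.136
grasp_force: 30.0
```

Request:
{"method": "step_arm", "body": {
  "steps": [
    [0, 0, 0, 0, 0, 0, 1],
    [0, 0, 0, 0, 0, 0, 1],
    [0, 0, 0, 0, 0, 0, 1],
    [0, 0, 0, 0, 0, 0, 1],
    [0, 0, 0, 0, 0, 0, 1],
    [0, 0, 0, 0, 0, 0, 1]
  ]
}}

```text
time_s: 15.97
position: [0.5171, -0.3052, 0.2316]
tcp_rot: [[0.784, -0.621, -0.0], [-0.621, -0.784, -0.0], [0.0, 0.0, -1.0]]
force: [0.3, -0.2, -3.9]
opening: 0.134
grasp_force: 30.0
```

```bash
python3 chk.py s9.png; python3 -c "
from go import *
d(st(0,0,233),-128.4)
c=load('s9.png');i=c['image'][190:290,280:400,::-1]
cv2.imwrite('pics/c9.png',cv2.resize(i,None,fx=6,fy=6,interpolation=cv2.INTER_CUBIC))"
```

```text
15.9667 [ 0.5171 -0.3052  0.2316] [ 0.2808 -0.1894 -3.9413] [-0.0029  0.113  -0.0053] 11.619881926088247 29.999024458229542
[[ 0.7838 -0.621  -0.    ]
 [-0.621  -0.7838 -0.    ]
 [ 0.      0.     -1.    ]]
middle proj [337.0875 223.398 ]
marble [336.75   222.0625] [335 220   5   5  16]
[ 0.0008 -0.0003 -0.0046  0.     -0.      0.0003]
```

View pics/c9.png

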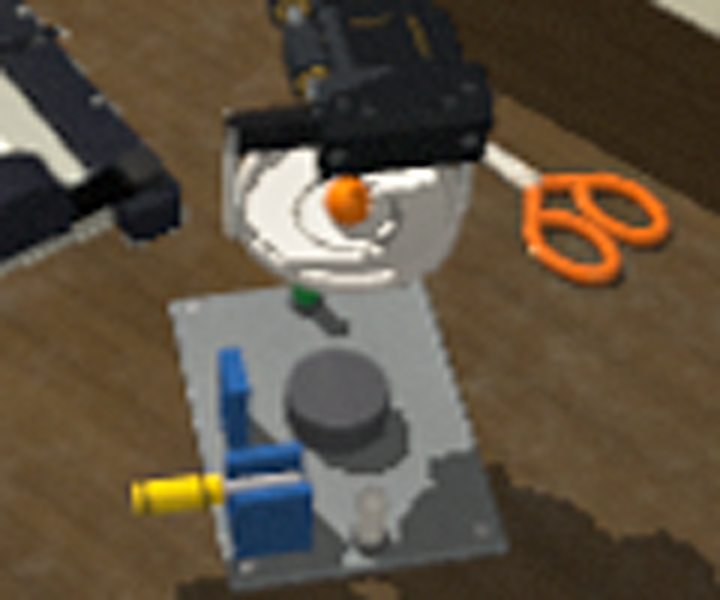

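The dish is held level and turned towards the green post at crop (305,297). The marble is in the middle at crop (347,200), and the pin is still parked. I'll hand in.

```bash
python3 -c "
from rig import *
print(hand_in())"
```

```text
the job is handed in; nothing more can be done
None
```

I handed the job in at about 16 s with the pin parked in the notch and the dish held still and level about 10 cm above its seat. It has had its quarter turn towards the green post, with the marble in the middle. The red tab was hidden behind the dish in the last picture, so its direction comes from the measured turn.

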